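# Slide the packed microscope case back into its parking gap

### The job

Clear the bench front: push the packed microscope case along the bench into the free gap between the mini centrifuge and the green slide cabinet, all the way back until its base stands square and flush against the socket trunking. It is heavy and tall and the cream hood is only latched on, so push with the fingers on the black base tray alone, low down, so that it slides flat and never tips; do not lift it or touch the hood or its handle. Do not bump it into the centrifuge or the cabinet, leave everything else on the bench where it stands, and finish with the robot clear of the case.

Things in the scene. Friction and masses are not known exactly. Their poses are not given: they have to be found in the camera images.
- case: Loose, heavy (1.3 to 2.2 kg) microscope case standing upright. Lower part: black base tray, a plain box 130 (x) x 180 (y) x 64 mm high with upright sides; on it a cream hood. Origin: centre of the tray's underside, at bench height; z up, x from the front (paper label, towards the robot) to the rear, y along the wide side. Starts turned up to 0.3 rad, up to 210 mm left or right of the gap.
- case_front (a point): Foot of the tray's front (-x) face, in its middle: 65 mm in -x from the case's origin; axes as case. Tray on bench: friction 0.5 to 0.66, so the case slides at 6 to 14 N; pushed more than about 95 mm above the bench it may tip instead.
- case_rear (a point): Foot of the tray's rear (+x) face, in its middle: 65 mm in +x from the case's origin; axes as case.
- case_hood: Cream hood fixed on the tray, 110 (x) x 160 (y) mm, set in 10 mm all round from the tray's sides, from 64 to 280 mm above the bench; small steel latches on its two y sides, a black carrying handle on top up to 305 mm. Origin: centre of its underside, 64 mm above the case's origin; axes as case. Not to be touched.
- bay (a point): Foot of the front face of the fixed socket trunking, at the middle of the free gap. Trunking: pale metal box rail (white top) 1200 (y) x 85 x 100 mm high along the back of the bench, flat front towards the robot. Axes parallel to the world's: x into the trunking, y along it. Gap between the neighbours 250 mm, at least 230 as they stand slightly askew. Home: the case's rear face lies against the trunking here.
- centrifuge: Fixed mini centrifuge on one side of the gap (either side): white rounded box 130 (x) x 160 (y) x 75 mm, blue front panel, clear dome up to 127 mm. Origin: centre of its underside; yaw within 0.05 rad; its front is about 140 mm in front of the trunking's face.
- slide_cabinet: Fixed green slide cabinet on the other side of the gap: 130 (x) x 160 (y) x 190 mm high, six thin drawers in front, small boxes on top up to 222 mm. Origin: centre of its underside; yaw within 0.05 rad; its front is about 140 mm in front of the trunking's face.
- microscope: Bystander: white monocular microscope, 160 x 110 mm foot, 275 mm high. Origin: underside, near the middle of its foot.
- pill_jar: Bystander: orange jar with a white cap, 64 mm across, 100 mm high. Origin: centre of its underside.
- stain_bottle: Bystander: amber bottle with a black cap, 44 mm across, 90 mm high. Origin: centre of its underside.
- slide_box: Bystander: blue slide box 90 x 100 x 34 mm. Origin: centre of its underside.
- phone: Bystander: black phone lying flat, 150 x 72 x 9 mm. Origin: centre of its underside.
- notebook: Bystander: red spiral notebook lying flat, 150 x 105 x 21 mm, a pen on it (30 mm high in all). Origin: centre of its underside.
- pen_cup: Bystander: terracotta cup with pens, 84 mm across, the cup 90 mm, the pens up to 160 mm high. Origin: centre of its underside.

How it is judged:
By the outcome, as a careful person would: the job done as asked, in the order asked, and still so for the second after the job is handed in, with the robot touching nothing.
It also fails if it takes over 64 s, if anything falls off the work surface, if the arm or the gripper's body presses on something with over 40 N, if the wrist force passes 120 N, or if a joint passes its speed limit or range.

### The arm

A 6-joint arm with a two-finger parallel gripper is mounted at the origin on the work surface. World frame = base frame: x ahead of the robot, y to its left, z up, the work surface at z = 0. Lengths are in m, angles in degrees, forces in N, time in s.
With the tool pointing down it reaches from about 0.375 to 0.9 m from the base axis. Payload 3.1 kg.
Tool frame: the origin (TCP) lies at the very end of the fingers, on their centre line; the grasp point (between the pads) lies 19 mm behind it; z points along the fingers, y is the line along which they close (so a half turn about z gives the same grasp; the last joint's range is limited). The gripper opens to 87 mm and grips with 3 to 60 N. Pads are 19 mm wide; open, the fingers measure 117 mm over their backs; the gripper's body (75 mm by 190 mm) begins 51 mm behind the grasp point.
Start: joints at [58.986, 30.224, 82.088, -0, 67.689, -10.227], TCP at [0.222, 0.584, 0.223] pointing down, gripper open.
Joint ranges: [-176.69, 176.69], [-43.24, 126.21], [12.49, 139.97], [-82, 262], [0, 151.66], [-163.58, 163.58]. Speed limits (degrees/s): [159.86, 159.86, 180, 180, 180, 180].

### API

Orientations are given as a 3x3 rotation matrix whose columns are the frame's x, y, z axes.
In Python, from rig import bot, imaging gives the robot as it stands.
- The arm moves only by the tool drive_tool, never from a script. Its argument "deltas" is text: rows parted by semicolons, each of 5 numbers parted by spaces: the finger opening in mm, from 0 to 87, then the shift along the world's x, y, z in mm, then the turn about the world's z in rad. In form: jaw dx dy dz twist; .... A call has 1 to 12 rows; each row is the pose to reach, as a shift and turn from the pose commanded when the call began; what a row does not reach only later rows make up. A row lasts 1/10 s, in which the tool goes at most 50 mm and 8.59 degrees, less where a joint would pass 70% of its speed; a pose out of reach is approached as far as the arm can. A call with a gripper value outside its range is refused whole. The fingers move at their own pace and stop on an object; the grip force is fixed at half the most. Time passes only in rows, so rows that repeat a pose let the fingers close. It gives the time, the measured TCP pose, the force, the opening and the grip force at its end, in the units of the state.
- bot.read_state(): the state, without advancing time (a new reading comes with each control period).
- imaging.capture(name): name is "side" or "top" or "wrist"; returns the picture (480x640x3 uint8, red, green, blue); there is no depth.
- imaging.camera_model(name): a dict with "fx", "fy", "cx", "cy" (pixels), "T" (4x4, takes a point from camera to world coordinates). Camera axes: x right, y down, z forward; pixel columns grow to the right and rows downward; lengths in m; the calibration is good to about 2 mm. A picture is of the moment at which its call begins: read the wrist's pose just before it. camera_model takes no time and is no camera call; for the wrist camera it gives the pose at the moment of the call.
- bot.hand_in(): hands the job in; it is judged then, once.
The state is a dict: "time_s": time; "joint_positions": joint angles; "qvel": joint speeds; "tau": joint torques, N m; "position": TCP position; "tcp_rot": TCP orientation; "force": force on the tool from outside, world axes, zero at the start; "moment": the same for the moment, N m; "opening": opening from 0.0 (shut) to 1.0 (fully open); "grasp_force": force on a finger pad.
Only numpy, scipy, OpenCV 4.12 (cv2) and the standard library are available. Lean on these libraries where they do the work, as an engineer would, in place of code of your own. Each camera call takes 0.05 s, during which the arm holds its last target. There are 200 camera calls.

## Working session

There is one attempt and no reset: what is moved stays moved. The work goes in short steps, Python scripts to look and compute and a tool call to move; the robot and the scene stay as the last step left them, time stands still between calls to the robot, and variables do not carry over. Pictures are saved under pics/ and viewed, at most 10 in all, crops included, and the job is handed in when it is done.

Besides the shell and the picture viewer there is one more tool, called after "Call:" by a JSON object that holds its "op" and its "data", one argument or row to a line. drive_tool: Moves the arm, as the interface text tells. Its arguments: {"type":"object","properties":{"deltas":{"type":"string"}},"required":["deltas"]}

```bash
mkdir -p pics
python3 - <<'E'
from rig import bot, imaging
import cv2
for n in("top","side"):
    im=imaging.capture(n); cv2.imwrite(f"pics/{n}0.png",im[:,:,::-1]); m=imaging.camera_model(n); print(n,m["fx"],m["cx"],m["cy"],m["T"].round(3).tolist() if hasattr(m["T"],"round") else m["T"])
s=bot.read_state(); print(s["time_s"],s["position"],s["tcp_rot"])
E
```

```text
top 474.65160520177386 319.7409077856247 234.2182232409071 [[0.019, -0.98, 0.196, 0.275], [-1.0, -0.023, -0.021, 0.012], [0.025, -0.195, -0.98, 1.24], [0.0, 0.0, 0.0, 1.0]]
side 535.793096278388 319.70791699168313 233.62851003763257 [[0.798, 0.531, -0.286, 1.034], [0.603, -0.705, 0.373, -0.66], [-0.003, -0.47, -0.883, 1.62], [0.0, 0.0, 0.0, 1.0]]
0.1 [0.22142662 0.58374342 0.22167226] [[-9.34906432e-01  3.54892846e-01 -1.01533849e-03]
 [ 3.54894122e-01  9.34904997e-01 -1.67613808e-03]
 [ 3.54395614e-04 -1.92736993e-03 -9.99998080e-01]]
```

View pics/top0.png

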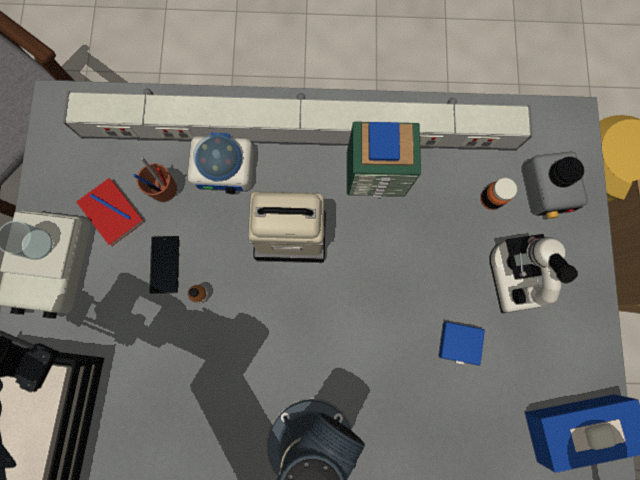

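View pics/side0.png

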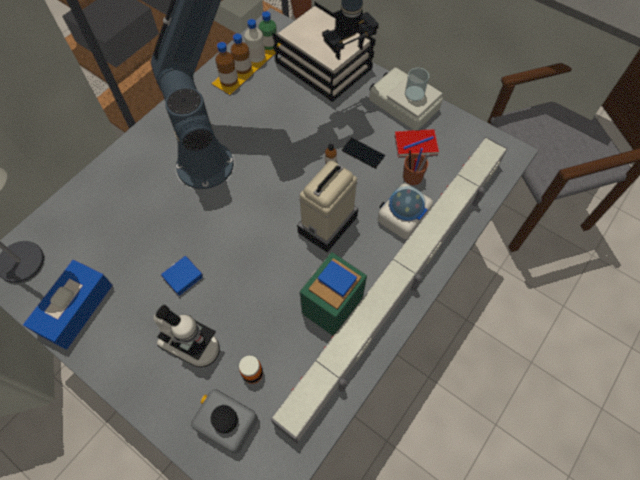

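The top view shows the case at about (288,228) with its front tray foot around row 260. The centrifuge is at (222,162), the cabinet at (384,160), and the trunking foot near row 143. The case is already roughly ahead of the gap. I'll crop both views for the exact edges.

Run:
```python
import cv2
a=cv2.imread("pics/top0.png")[115:275,180:430]; cv2.imwrite("pics/tc.png",cv2.convertScaleAbs(cv2.resize(a,None,fx=3.2,fy=3.2,interpolation=cv2.INTER_CUBIC),alpha=1.6,beta=15))
b=cv2.imread("pics/side0.png")[140:340,280:480]; cv2.imwrite("pics/sc.png",cv2.convertScaleAbs(cv2.resize(b,None,fx=3,fy=3,interpolation=cv2.INTER_CUBIC),alpha=1.6,beta=15))
```

```text
(no output)
```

View pics/tc.png

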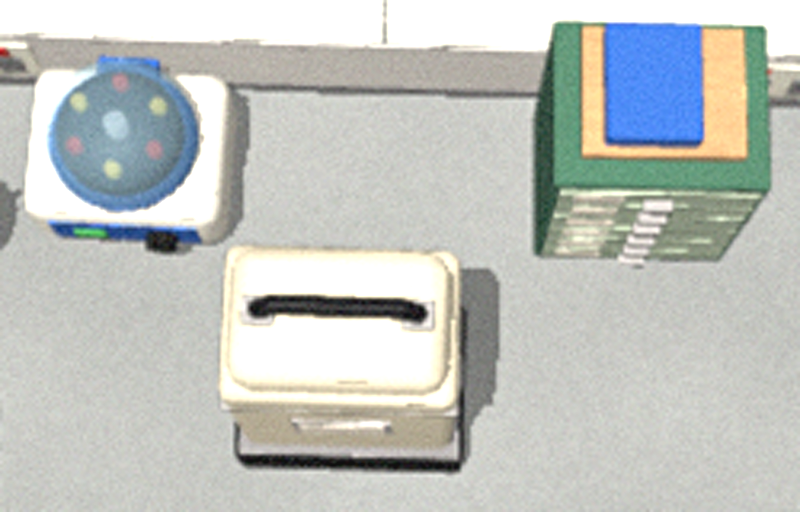

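View pics/sc.png

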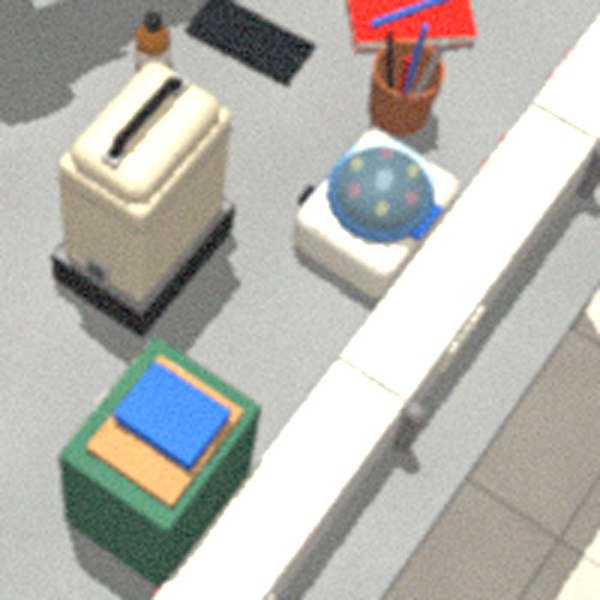

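The top crop shows the tray's front foot edge from (240,466) to (460,471), and the trunking foot from (240,87) to (535,97). The cabinet's left foot runs up from (535,258), and the centrifuge's right side is at about column 240. The side crop shows tray foot corners at (55,275), (143,333) and (235,230).

```bash
cat > h.py <<'E'
import numpy as np
from rig import bot, imaging
def ray(n,u,v,z=0):
    m=imaging.camera_model(n);T=np.array(m["T"]);d=T[:3,:3]@[(u-m["cx"])/m["fx"],(v-m["cy"])/m["fy"],1]
    return (T[:3,3]+d*(z-T[2,3])/d[2])[:2].round(4)
E
python3 - <<'E'
from h import *
t=lambda c,r,z=0:ray("top",180+c/3.2,115+r/3.2,z)
s=lambda c,r,z=0:ray("side",280+c/3,140+r/3,z)
print("tray front L,R",t(240,466),t(460,471)); 
print("tray side FR,RR,RL",s(55,278),s(143,333),s(235,232)); print("topFR,RR,RL",s(53,257,.064),s(143,311,.064),s(235,208,.064))
print("trunk",t(240,87),t(535,97)); print("cab",t(535,258),t(535,97),"front R",t(722,262))
print("centr R",t(243,90,.05),t(232,240,.04),t(240,200,.05),"knob",t(160,250,.03),"side",s(375,303,0.01),s(298,240,.01))
# hood
print("hood top", [t(*p,.28) for p in((228,250),(460,252),(222,400),(458,405))])
E
```

```text
tray front L,R [0.4482 0.1542] [ 0.4481 -0.0265]
tray side FR,RR,RL [ 0.4491 -0.0164] [ 0.5713 -0.0121] [0.5786 0.1568]
topFR,RR,RL [ 0.4542 -0.0225] [ 0.5737 -0.0164] [0.5788 0.1499]
trunk [0.7778 0.1692] [ 0.7761 -0.0858]
cab [ 0.6315 -0.0869] [ 0.7761 -0.0858] front R [ 0.6321 -0.2461]
centr R [0.755  0.1603] [0.6288 0.1646] [0.6599 0.1584] knob [0.6216 0.2245] side [0.7603 0.1711] [0.6454 0.1866]
hood top [array([0.5512, 0.1363]), array([ 0.5538, -0.0153]), array([0.4515, 0.1355]), array([ 0.4518, -0.0158])]
```

View gripper.

Run:
```python
import cv2,numpy as np
from h import *
a=cv2.imread("pics/top0.png")[250:400,0:200]; b=cv2.imread("pics/side0.png")[0:90,260:400]
w=imaging.capture("wrist")[:,:,::-1]
f=lambda x,s:cv2.convertScaleAbs(cv2.resize(x,s,interpolation=cv2.INTER_CUBIC),alpha=2,beta=30)
cv2.imwrite("pics/g.png",np.vstack([np.hstack([f(a,(400,300)),f(b,(400,300))]),np.hstack([f(w,(400,300)),np.zeros((300,400,3),np.uint8)])]))
m=imaging.camera_model("wrist");print(np.array(m["T"]).round(3),m["fx"])
```

```text
[[ 0.355  0.904  0.238  0.157]
 [ 0.935 -0.343 -0.092  0.609]
 [-0.001  0.255 -0.967  0.384]
 [ 0.     0.     0.     1.   ]] 380.9937105217203
```

View pics/g.png

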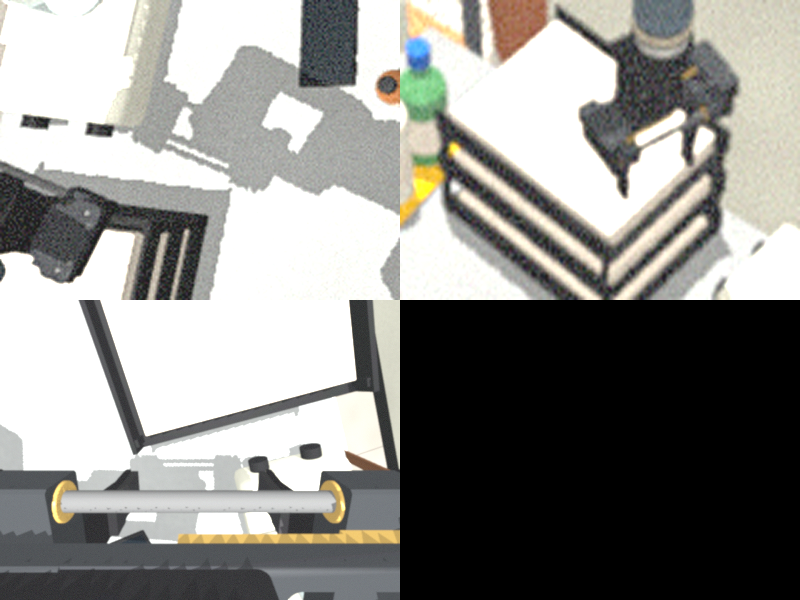

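The gripper is a wide bar body, 190 mm along its closing line. I'll bring it near the case front, squared up and still high, to check its real front extent against the hood.

Call:
{"op": "drive_tool", "data": {
  "deltas": "87 14 -44 0 0.06; 87 28 -88 0 0.12; 87 42 -132 0 0.18; 87 56 -176 0 0.24; 87 70 -220 0 0.3; 87 84 -264 0 0.363; 87 98 -308 0 0.363; 87 112 -352 0 0.363; 87 126 -396 0 0.363; 87 140 -440 0 0.363; 87 155 -484 0 0.363; 87 168 -522 0 0.363"
}}

```text
time_s: 1.35
position: [0.3902, 0.0602, 0.2227]
tcp_rot: [[-1.0, 0.001, 0.001], [0.001, 1.0, -0.0], [-0.001, -0.0, -1.0]]
force: [0.5, -0.2, -0.9]
opening: 1.001
grasp_force: 0.0
```

Call:
{"op": "drive_tool", "data": {
  "deltas": "87 0 0 0 0; 87 0 0 0 0; 87 0 0 0 0"
}}

```text
time_s: 1.65
position: [0.3888, 0.0631, 0.2223]
tcp_rot: [[-1.0, -0.001, -0.001], [-0.001, 1.0, 0.001], [0.001, 0.001, -1.0]]
force: [0.5, 0.8, 0.0]
opening: 0.999
grasp_force: 0.0
```

Run:
```python
import cv2,numpy as np
from h import *
s=bot.read_state();print(s["time_s"],s["position"],s["tcp_rot"],s["joint_positions"])
for n in("top","side","wrist"): cv2.imwrite(f"pics/{n}1.png",imaging.capture(n)[:,:,::-1])
f=lambda x,s:cv2.convertScaleAbs(cv2.resize(x,s,interpolation=cv2.INTER_CUBIC),alpha=2,beta=30)
a=cv2.imread("pics/top1.png")[190:340,190:390];b=cv2.imread("pics/side1.png")[90:240,200:400]
w=cv2.imread("pics/wrist1.png")
cv2.imwrite("pics/g1.png",np.vstack([np.hstack([f(a,(400,300)),f(b,(400,300))]),np.hstack([f(w,(400,300)),f(b[40:115,0:100],(400,300))])]))
```

```text
1.65 [0.3888302  0.06313573 0.22232772] [[-9.99998662e-01 -9.06371603e-04 -1.36186218e-03]
 [-9.07116889e-04  9.99999439e-01  5.46737402e-04]
 [ 1.36136586e-03  5.47972038e-04 -9.99998923e-01]] [-7.16097516e+00  1.23921660e+01  1.13189381e+02  2.62303893e-02
  5.44997813e+01 -9.72281751e+01]
```

View pics/g1.png

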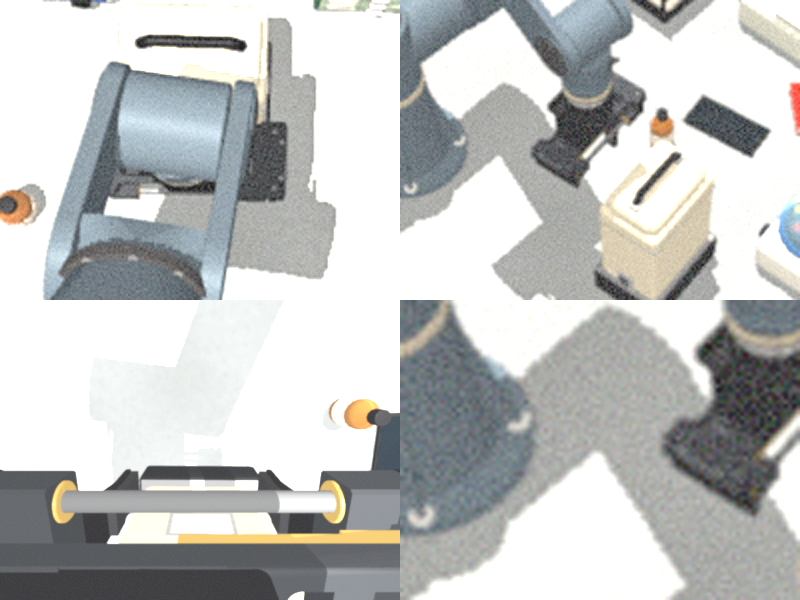

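The end blocks of the body really are 75 mm wide, 28 mm ahead of the fingers on each side. With the tool straight down at tray height the body would hit the hood, since it starts 70 mm up and the hood is inset only 10 mm. The tool needs to lean back. I'll see how the controller behaves at the reach limit, high above everything.

Call:
{"op": "drive_tool", "data": {
  "deltas": "87 0 0 50 0; 87 0 0 100 0; 87 0 0 150 0; 87 0 0 200 0; 87 0 0 250 0; 87 50 0 250 0; 87 100 0 250 0; 87 150 0 250 0; 87 200 0 250 0; 87 250 0 250 0; 87 300 0 250 0; 87 350 0 250 0"
}}

```text
time_s: 3.0
position: [0.7411, 0.0644, 0.472]
tcp_rot: [[-1.0, -0.003, -0.001], [-0.003, 1.0, 0.0], [0.001, 0.0, -1.0]]
force: [1.1, -0.3, 0.8]
opening: 1.002
grasp_force: 0.0
```

Call:
{"op": "drive_tool", "data": {
  "deltas": "87 50 0 0 0; 87 100 0 0 0; 87 150 0 0 0; 87 200 0 0 0; 87 250 0 0 0; 87 300 0 0 0; 87 350 0 0 0; 87 400 0 0 0; 87 400 0 0 0"
}}

```text
time_s: 3.9
position: [0.8855, 0.0523, 0.3912]
tcp_rot: [[-0.999, -0.0, 0.037], [-0.0, 1.0, 0.002], [-0.037, 0.002, -0.999]]
force: [0.1, -0.4, -0.0]
opening: 1.001
grasp_force: 0.0
```

Call:
{"op": "drive_tool", "data": {
  "deltas": "87 0 0 0 0"
}}

```text
time_s: 4.0
position: [0.8853, 0.0521, 0.3888]
tcp_rot: [[-0.999, 0.0, 0.034], [0.0, 1.0, 0.002], [-0.034, 0.002, -0.999]]
force: [0.1, 0.5, -0.2]
opening: 1.006
grasp_force: 0.0
```

Call:
{"op": "drive_tool", "data": {
  "deltas": "87 -50 0 0 0; 87 -100 0 0 0; 87 -100 0 0 0"
}}

```text
time_s: 4.3
position: [0.7789, 0.0532, 0.3886]
tcp_rot: [[-1.0, -0.001, 0.026], [-0.001, 1.0, 0.003], [-0.026, 0.003, -1.0]]
force: [0.5, -0.7, -0.3]
opening: 0.998
grasp_force: 0.0
```

Unreached orientation persists in the commanded pose, so the lean can be obtained where joint 5's upper limit stops the tool pointing straight down (arm high). I'll fit the planar kinematics to find where that happens.

```bash
cat > k.py <<'E'
import numpy as np
from scipy.optimize import least_squares
S=[([30.224,82.088,67.689],.222,.584,.223),([12.392,113.189,54.4998],.38883,.06313,.22233),([37.6705,42.5109,98.358],.77888,.05319,.38863)]
off=.111
def fk(p,j):
    a,D,L1,P,Q,Lt=p; j2,j3,j5=np.radians(j); s=j2+j3; t=s+j5
    return np.array([a+L1*np.sin(j2)+P*np.sin(s)+Q*np.cos(s)+Lt*np.sin(t), D+L1*np.cos(j2)+P*np.cos(s)-Q*np.sin(s)+Lt*np.cos(t)])
def res(p): return np.concatenate([fk(p,j)-[np.sqrt(x*x+y*y-off**2),z] for j,x,y,z in S]+[[.03*p[0],.01*(p[4]),.02*(p[5]-.3),.02*(p[1]-.2)]])
f=least_squares(res,[0,.2,.4,.4,0,.3]); p=f.x
if __name__=="__main__":
    print(p.round(4),(res(p)*1e3).round(2))
    for j2 in(-30,-20,-10,0,10):
        for j3 in(15,30,45): print(j2,j3,"tilt",round(180-(j2+j3+151.66),1),fk(p,[j2,j3,151.66]).round(3))
E
python3 k.py
```

```text
[0.002  0.2394 0.586  0.3916 0.1167 0.2664] [ 0.11 -0.32 -0.02  0.22 -0.09  0.08  0.06  1.17 -0.67  0.79]
-30 15 tilt 43.3 [-0.097  0.962]
-30 30 tilt 28.3 [-0.048  0.904]
-30 45 tilt 13.3 [-0.015  0.836]
-20 15 tilt 33.3 [0.03  0.968]
-20 30 tilt 18.3 [0.068 0.903]
-20 45 tilt 3.3 [0.088 0.83 ]
-10 15 tilt 23.3 [0.156 0.952]
-10 30 tilt 8.3 [0.182 0.881]
-10 45 tilt -6.7 [0.19  0.806]
0 15 tilt 13.3 [0.278 0.914]
0 30 tilt -1.7 [0.291 0.84 ]
0 45 tilt -16.7 [0.285 0.765]
10 15 tilt 3.3 [0.391 0.856]
10 30 tilt -11.7 [0.391 0.781]
10 45 tilt -26.7 [0.372 0.707]
```

Call:
{"op": "drive_tool", "data": {
  "deltas": "87 -45 5 20 0; 87 -90 10 40 0; 87 -135 15 60 0; 87 -180 20 80 0; 87 -225 25 100 0; 87 -270 30 120 0; 87 -315 35 140 0; 87 -360 40 160 0; 87 -400 45 190 0; 87 -430 50 230 0; 87 -460 55 270 0; 87 -490 58 310 0"
}}

```text
time_s: 5.5
position: [0.2931, 0.1106, 0.7027]
tcp_rot: [[-0.999, -0.0, 0.039], [-0.0, 1.0, 0.002], [-0.039, 0.002, -0.999]]
force: [0.6, -0.5, 1.2]
opening: 1.003
grasp_force: 0.0
```

Call:
{"op": "drive_tool", "data": {
  "deltas": "87 -20 0 45 0; 87 -40 0 90 0; 87 -60 0 135 0; 87 -80 0 180 0; 87 -100 0 220 0; 87 -110 0 250 0; 87 -120 0 280 0"
}}

```text
time_s: 6.2
position: [0.198, 0.1182, 0.8621]
tcp_rot: [[-0.997, -0.0, 0.074], [-0.0, 1.0, 0.0], [-0.074, 0.0, -0.997]]
force: [0.9, -0.6, -0.6]
opening: 1.0
grasp_force: 0.0
```

```bash
cat > st.py <<'E'
from h import *
s=bot.read_state();R=np.array(s["tcp_rot"]);print(s["time_s"],np.round(s["position"],4),"tilt",np.degrees(np.arccos(-R[2,2])).round(2),"z",R[:,2].round(3),"y",R[:,1].round(3),np.round(s["joint_positions"],1),np.round(s["force"],1))
E
python3 st.py
```

```text
6.2 [0.198  0.1182 0.8621] tilt 4.23 z [ 0.074  0.    -0.997] y [-0.  1.  0.] [  2.3  -8.3  32.4  -0.4 151.6 -88. ] [ 0.9 -0.6 -0.6]
```

Call:
{"op": "drive_tool", "data": {
  "deltas": "87 -20 -2 50 0; 87 -40 -4 100 0; 87 -40 -4 100 0"
}}

```text
time_s: 6.5
position: [0.176, 0.1238, 0.8721]
tcp_rot: [[-0.993, -0.001, 0.117], [-0.001, 1.0, -0.002], [-0.117, -0.002, -0.993]]
force: [-1.0, 0.6, 0.4]
opening: 1.004
grasp_force: 0.0
```

Call:
{"op": "drive_tool", "data": {
  "deltas": "87 -20 -2 50 0; 87 -40 -4 100 0; 87 -40 -4 100 0"
}}

```text
time_s: 6.8
position: [0.1557, 0.1313, 0.8812]
tcp_rot: [[-0.988, -0.001, 0.156], [-0.001, 1.0, -0.002], [-0.156, -0.002, -0.988]]
force: [0.4, 0.3, 0.4]
opening: 0.998
grasp_force: 0.0
```

Call:
{"op": "drive_tool", "data": {
  "deltas": "87 -20 0 50 0; 87 -40 0 100 0; 87 -40 0 100 0"
}}

```text
time_s: 7.1
position: [0.1343, 0.1424, 0.8911]
tcp_rot: [[-0.981, -0.002, 0.194], [-0.002, 1.0, 0.0], [-0.194, 0.0, -0.981]]
force: [-0.1, 0.3, -0.5]
opening: 1.006
grasp_force: 0.0
```

```bash
python3 st.py
```

```text
7.1 [0.1343 0.1424 0.8911] tilt 11.2 z [ 0.194  0.    -0.981] y [-0.002  1.     0.   ] [ 18.6 -10.8  28.4  -7.4 151.6 -78.4] [-0.1  0.3 -0.5]
```

Call:
{"op": "drive_tool", "data": {
  "deltas": "87 -10 -20 50 0; 87 -20 -40 100 0; 87 -20 -40 100 0"
}}

```text
time_s: 7.4
position: [0.1327, 0.1244, 0.8998]
tcp_rot: [[-0.972, 0.001, 0.233], [0.0, 1.0, -0.005], [-0.233, -0.005, -0.972]]
force: [0.3, -0.5, 0.6]
opening: 1.0
grasp_force: 0.0
```

Call:
{"op": "drive_tool", "data": {
  "deltas": "87 -10 -10 50 0; 87 -20 -20 100 0; 87 -20 -20 100 0"
}}

```text
time_s: 7.7
position: [0.1285, 0.1239, 0.912]
tcp_rot: [[-0.962, 0.001, 0.273], [-0.001, 1.0, -0.01], [-0.273, -0.01, -0.962]]
force: [0.4, -0.3, 0.4]
opening: 1.0
grasp_force: 0.0
```

Call:
{"op": "drive_tool", "data": {
  "deltas": "87 -10 -10 50 0; 87 -20 -20 100 0; 87 -20 -20 100 0"
}}

```text
time_s: 8.0
position: [0.1224, 0.1224, 0.9245]
tcp_rot: [[-0.95, 0.002, 0.314], [-0.002, 1.0, -0.015], [-0.314, -0.015, -0.949]]
force: [1.2, -0.2, 0.3]
opening: 0.999
grasp_force: 0.0
```

```bash
python3 st.py
```

```text
8.0 [0.1224 0.1224 0.9245] tilt 18.31 z [ 0.314 -0.015 -0.949] y [ 0.002  1.    -0.015] [ 19.3 -11.5  22.1 -14.3 151.6 -84.4] [ 1.2 -0.2  0.3]
```

Two more steps give about 23°. I'll then retreat outward and down to stand off in front of the case.

Call:
{"op": "drive_tool", "data": {
  "deltas": "87 -10 -10 50 0; 87 -20 -20 100 0; 87 -20 -20 100 0"
}}

```text
time_s: 8.3
position: [0.1145, 0.1197, 0.9375]
tcp_rot: [[-0.935, 0.004, 0.355], [-0.003, 1.0, -0.02], [-0.355, -0.02, -0.935]]
force: [-0.3, -0.1, -0.1]
opening: 0.999
grasp_force: 0.0
```

Call:
{"op": "drive_tool", "data": {
  "deltas": "87 -10 -10 50 0; 87 -20 -20 100 0; 87 -20 -20 100 0"
}}

```text
time_s: 8.6
position: [0.1046, 0.115, 0.9516]
tcp_rot: [[-0.917, 0.006, 0.398], [-0.004, 1.0, -0.025], [-0.398, -0.025, -0.917]]
force: [0.1, -0.1, -0.5]
opening: 0.998
grasp_force: 0.0
```

Call:
{"op": "drive_tool", "data": {
  "deltas": "87 30 0 -30 0; 87 60 0 -60 0; 87 90 0 -95 0; 87 120 0 -130 0; 87 150 0 -165 0; 87 180 0 -200 0; 87 190 0 -245 0; 87 200 0 -290 0; 87 210 0 -335 0; 87 210 0 -380 0; 87 210 0 -380 0"
}}

```text
time_s: 9.7
position: [0.3079, 0.1145, 0.5566]
tcp_rot: [[-0.929, 0.008, 0.369], [-0.002, 1.0, -0.027], [-0.369, -0.026, -0.929]]
force: [-0.8, -0.5, 0.0]
opening: 0.999
grasp_force: 0.0
```

```bash
python3 st.py
```

```text
9.7 [0.3079 0.1145 0.5566] tilt 21.72 z [ 0.369 -0.027 -0.929] y [ 0.008  1.    -0.026] [  3.4 -20.5  92.1  -2.8  86.8 -86.8] [-0.8 -0.5  0. ]
```

Run:
```python
from k import *
for x in(.39,.41,.44,.52,.6,.64):
  for z in(.02,.12):
    r=np.sqrt(x*x+.064**2-off**2)
    g=least_squares(lambda q:np.r_[fk(p,[q[0],q[1],158-q[0]-q[1]])-[r,z]],[5,115]); q=g.x
    print(x,z,q.round(1),round(158-q.sum(),1),g.cost)
```

```text
0.39 0.02 [ 45.4 138. ] -25.3 5.7954323799224614e-18
0.39 0.12 [ 24.2 134. ] -0.1 2.6630703074272124e-17
0.41 0.02 [ 44.  134.9] -20.9 6.943766261640063e-20
0.41 0.12 [ 24.6 131.2] 2.2 3.4315490065644276e-18
0.44 0.02 [ 42.7 130.4] -15.1 1.1660585919269496e-12
0.44 0.12 [ 25.5 127.1] 5.4 8.594621778546923e-20
0.52 0.02 [ 41.9 118.9] -2.8 1.519815005812135e-13
0.52 0.12 [ 28.5 116.3] 13.2 2.6998937178830985e-13
0.6 0.02 [ 43.3 107.5] 7.2 4.441867350050295e-15
0.6 0.12 [ 32.3 105.2] 20.5 1.6543009629030799e-18
0.64 0.02 [ 44.5 101.7] 11.8 1.4340027882592385e-13
0.64 0.12 [34.4 99.6] 24.0 7.674630461870391e-17
```

Run:
```python
from k import *
for x in(.41,.44,.46,.48):
  for z in(.02,.03,.04,.05):
   for t in range(24,4,-1):
    r=np.sqrt(x*x+.064**2-off**2)
    q=least_squares(lambda q:fk(p,[q[0],q[1],180-t-q.sum()])-[r,z],[15,125]).x
    if 180-t-q.sum()>=1: print(x,z,"max tilt",t,q.round(1));break
```

```text
0.41 0.02 max tilt 11 [ 39.9 127.5]
0.41 0.03 max tilt 12 [ 38.4 128. ]
0.41 0.04 max tilt 13 [ 36.9 128.5]
0.41 0.05 max tilt 14 [ 35.4 128.8]
0.44 0.02 max tilt 13 [ 40.  124.5]
0.44 0.03 max tilt 14 [ 38.6 125. ]
0.44 0.04 max tilt 15 [ 37.2 125.5]
0.44 0.05 max tilt 16 [ 35.8 125.9]
0.46 0.02 max tilt 15 [ 40.4 123. ]
0.46 0.03 max tilt 16 [ 39.  123.5]
0.46 0.04 max tilt 17 [ 37.7 123.9]
0.46 0.05 max tilt 18 [ 36.3 124.3]
0.48 0.02 max tilt 16 [ 40.6 120.8]
0.48 0.03 max tilt 17 [ 39.3 121.2]
0.48 0.04 max tilt 18 [ 38.  121.7]
0.48 0.05 max tilt 19 [ 36.7 122.1]
```

The j5≥0 limit only allows about 13° of lean at the case's present front. Going round with j4 flipped (approaching low from the right) removes it, so I'll check that path.

```bash
cat > ik6.py <<'E'
from k import *
a,D,L1,P,Q,Lt=p
def wr(tcp,tz):
    w=np.array(tcp)-Lt*np.array(tz); R=np.hypot(w[0],w[1]); az=np.arctan2(w[1],w[0])
    r=np.sqrt(R*R-off**2); j1=az-np.arcsin(off/R)
    q=least_squares(lambda q:[a+L1*np.sin(q[0])+P*np.sin(q[0]+q[1])+Q*np.cos(q[0]+q[1])-r,D+L1*np.cos(q[0])+P*np.cos(q[0]+q[1])-Q*np.sin(q[0]+q[1])-w[2]],[.4,2]).x
    s=q.sum(); e=np.array([np.cos(j1),np.sin(j1),0]);n=np.array([-np.sin(j1),np.cos(j1),0]);k=np.array([0,0,1])
    f=np.sin(s)*e+np.cos(s)*k; u=np.cos(s)*e-np.sin(s)*k
    j5=np.arccos(np.dot(f,tz)); j4=np.arctan2(np.dot(tz,n),np.dot(tz,u))
    return np.degrees([j1,*q,j4,j5]).round(1)
if __name__=="__main__":
    print(wr([.1224,.1224,.9245],[.314,-.015,-.949]),wr([.3079,.1145,.5566],[.369,-.027,-.929]))
    z=np.array([.369,-.02,-.929]);z/=np.linalg.norm(z)
    for t in [(.35,0,.4),(.36,-.25,.35),(.38,-.25,.2),(.38,-.25,.1),(.38,-.25,.03),(.39,-.15,.03),(.4,-.05,.03),(.4,0,.03),(.4,.064,.03),(.45,.06,.03),(.5,.06,.03),(.6,.05,.03),(.64,.04,.03)]: print(t,wr(t,z))
E
python3 ik6.py
```

```text
[ 15.9 -11.5  22.  -12.1 151.4] [  2.9 -19.4  91.1  -2.6  86.7]
(0.35, 0, 0.4) [-24.9 -15.1 111.2   8.8  63.9]
(0.36, -0.25, 0.35) [-6.110e+01 -1.000e-01  1.073e+02  2.070e+01  6.240e+01]
(0.38, -0.25, 0.2) [-58.3  15.4 118.9  30.4  36.9]
(0.38, -0.25, 0.1) [-58.3  29.3 124.6  54.1  22. ]
(0.38, -0.25, 0.03) [-58.3  40.4 126.6  89.5  17.7]
(0.39, -0.15, 0.03) [-46.3  41.7 133.8 127.6  18.6]
(0.4, -0.05, 0.03) [-29.8  42.8 137.1 153.2  21.6]
(0.4, 0, 0.03) [-20.6  43.  137.6 163.   22.3]
(0.4, 0.064, 0.03) [ -8.1  42.5 136.4 174.8  20.6]
(0.45, 0.06, 0.03) [ -7.6  40.7 128.9 171.6  11.3]
(0.5, 0.06, 0.03) [ -6.6  40.3 121.6 160.4   3.8]
(0.6, 0.05, 0.03) [ -6.4  42.1 107.5   8.    8.9]
(0.64, 0.04, 0.03) [ -7.   43.3 101.8   6.3  13.3]
```

Call:
{"op": "drive_tool", "data": {
  "deltas": "87 5 -40 -20 0; 87 10 -80 -40 0; 87 15 -120 -60 0; 87 20 -160 -85 0; 87 25 -200 -110 0; 87 30 -240 -135 0; 87 40 -280 -160 0; 87 50 -315 -190 0; 87 60 -335 -230 0; 87 70 -335 -275 0; 87 70 -335 -320 0; 87 70 -335 -357 0"
}}

```text
time_s: 10.9
position: [0.4, -0.2173, 0.2257]
tcp_rot: [[-0.927, 0.025, 0.375], [0.011, 0.999, -0.039], [-0.375, -0.032, -0.926]]
force: [0.2, 0.3, 0.1]
opening: 1.001
grasp_force: 0.0
```

Call:
{"op": "drive_tool", "data": {
  "deltas": "87 0 0 -25 0; 87 0 0 -50 0; 87 0 0 -75 0; 87 0 0 -100 0; 87 0 0 -125 0; 87 0 0 -145 0; 87 0 0 -160 0; 87 0 0 -165 0; 87 0 0 -165 0"
}}

```text
time_s: 11.8
position: [0.4353, -0.2087, 0.1]
tcp_rot: [[-0.955, 0.045, 0.292], [0.031, 0.998, -0.055], [-0.294, -0.044, -0.955]]
force: [0.8, -0.1, -0.5]
opening: 0.997
grasp_force: 0.0
```

```bash
python3 st.py
```

```text
11.8 [ 0.4353 -0.2087  0.1   ] tilt 17.29 z [ 0.292 -0.055 -0.955] y [ 0.045  0.998 -0.044] [ -45.3   29.   121.3   33.    18.  -163.5] [ 0.8 -0.1 -0.5]
```

Joint 6's limit rules out the flipped branch. The normal branch still allows about 16–17° of lean with the tips at z≈0.05, giving 2–3 mm clearance to the hood that grows as the push advances. I'll go to the front of the case and try that.

Call:
{"op": "drive_tool", "data": {
  "deltas": "87 -25 20 45 0.02; 87 -40 60 90 0.045; 87 -40 105 110 0.045; 87 -40 150 110 0.045; 87 -40 195 110 0.045; 87 -40 235 110 0.045; 87 -40 273 110 0.045; 87 -30 273 100 0.045; 87 -15 273 80 0.045; 87 -5 273 60 0.045; 87 -5 273 60 0.045"
}}

```text
time_s: 12.9
position: [0.4293, 0.0657, 0.1589]
tcp_rot: [[-0.957, 0.0, 0.291], [-0.012, 0.999, -0.041], [-0.291, -0.042, -0.956]]
force: [-0.1, 0.1, -0.2]
opening: 1.002
grasp_force: 0.0
```

```bash
python3 st.py
```

```text
12.9 [0.4293 0.0657 0.1589] tilt 17.08 z [ 0.291 -0.041 -0.956] y [ 0.     0.999 -0.042] [ -5.6  18.4 124.5  -2.   20.1 -94.1] [-0.1  0.1 -0.2]
```

Call:
{"op": "drive_tool", "data": {
  "deltas": "87 0 0 -25 0; 87 0 0 -45 0; 87 0 0 -65 0; 87 0 0 -80 0; 87 0 0 -89 0; 87 0 0 -89 0"
}}

```text
time_s: 13.5
position: [0.4287, 0.0651, 0.0712]
tcp_rot: [[-0.956, 0.001, 0.292], [-0.012, 0.999, -0.042], [-0.292, -0.044, -0.955]]
force: [0.8, -0.4, -0.0]
opening: 0.998
grasp_force: 0.0
```

Run:
```python
exec(open('st.py').read())
import cv2
for n in("top","side"): cv2.imwrite(f"pics/{n}2.png",imaging.capture(n)[:,:,::-1])
f=lambda x,s:cv2.convertScaleAbs(cv2.resize(x,s,interpolation=cv2.INTER_CUBIC),alpha=1.8,beta=30)
a=cv2.imread("pics/top2.png")[180:300,220:380];b=cv2.imread("pics/side2.png")[130:250,250:410]
cv2.imwrite("pics/v2.png",np.hstack([f(a,(400,300)),f(b,(400,300))]))
```

```text
13.5 [0.4287 0.0651 0.0712] tilt 17.18 z [ 0.292 -0.042 -0.955] y [ 0.001  0.999 -0.044] [ -5.7  32.4 129.3 -32.2   1.4 -63.9] [ 0.8 -0.4 -0. ]
```

View pics/v2.png

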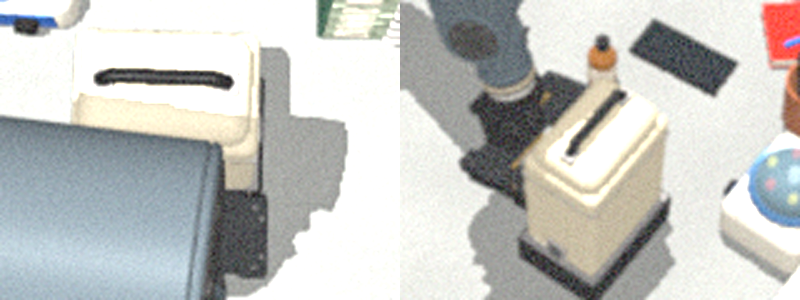

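The hand stands just ahead of the case front, with the body block clear of the hood in both views. Joint 5 is near 0, as the model predicted. I'll go down and forward gently.

Call:
{"op": "drive_tool", "data": {
  "deltas": "87 3 0 -6 0; 87 6 0 -12 0; 87 9 0 -18 0; 87 9 0 -18 0"
}}

```text
time_s: 14.0
position: [0.4378, 0.065, 0.0564]
tcp_rot: [[-0.958, 0.002, 0.285], [-0.011, 0.999, -0.043], [-0.285, -0.045, -0.957]]
force: [-3.4, -1.5, -1.2]
opening: 1.002
grasp_force: 1.8
```

```bash
python3 st.py
```

```text
14.0 [0.4378 0.065  0.0564] tilt 16.77 z [ 0.285 -0.043 -0.957] y [ 0.002  0.999 -0.045] [ -5.4  34.8 128.1 -71.5   1.  -24.3] [-3.4 -1.5 -1.2]
```

Call:
{"op": "drive_tool", "data": {
  "deltas": "87 0 0 -2 0; 87 2 0 -4 0; 87 4 0 -5 0; 87 6 -1 -5 0; 87 6 -1 -5 0"
}}

```text
time_s: 14.5
position: [0.4399, 0.0645, 0.0516]
tcp_rot: [[-0.96, 0.001, 0.281], [-0.012, 0.999, -0.043], [-0.281, -0.044, -0.959]]
force: [-11.0, 1.3, 7.2]
opening: 1.0
grasp_force: 5.8
```

```bash
python3 st.py
```

```text
14.5 [0.4399 0.0645 0.0516] tilt 16.5 z [ 0.281 -0.043 -0.959] y [ 0.001  0.999 -0.044] [ -5.5  35.6 127.8 -78.7   0.9 -17.2] [-11.    1.3   7.2]
```

Call:
{"op": "drive_tool", "data": {
  "deltas": "87 3 0 0 0; 87 6 -0.5 0 0; 87 9 -1 0 0; 87 12 -1.3 0 0; 87 15 -1.6 0 0; 87 18 -2 0 0; 87 18 -2 0 0"
}}

```text
time_s: 15.2
position: [0.4591, 0.0629, 0.0508]
tcp_rot: [[-0.961, 0.001, 0.278], [-0.01, 0.999, -0.041], [-0.278, -0.042, -0.96]]
force: [-6.5, 0.2, -4.2]
opening: 0.998
grasp_force: 2.9
```

```bash
python3 st.py
```

```text
15.2 [0.4591 0.0629 0.0508] tilt 16.31 z [ 0.278 -0.041 -0.96 ] y [ 0.001  0.999 -0.042] [ -5.5  35.7 125.  -14.5   3.1 -81.4] [-6.5  0.2 -4.2]
```

Call:
{"op": "drive_tool", "data": {
  "deltas": "87 5 -1 -1 0; 87 12 -3 -2 0; 87 19 -5 -3 0; 87 26 -7 -4 0; 87 33 -9 -4 0; 87 40 -11 -4 0; 87 47 -13 -4 0; 87 54 -15 -4 0; 87 60 -17 -4 0; 87 65 -18 -4 0; 87 68 -19 -4 0; 87 68 -19 -4 0"
}}

```text
time_s: 16.4
position: [0.5256, 0.0451, 0.0466]
tcp_rot: [[-0.961, -0.002, 0.276], [-0.013, 0.999, -0.038], [-0.275, -0.04, -0.961]]
force: [-6.8, 2.0, 1.9]
opening: 1.001
grasp_force: 3.7
```

Run:
```python
exec(open('st.py').read())
import cv2
for n in("top","side"): cv2.imwrite(f"pics/{n}3.png",imaging.capture(n)[:,:,::-1])
f=lambda x,s:cv2.convertScaleAbs(cv2.resize(x,s,interpolation=cv2.INTER_CUBIC),alpha=1.8,beta=30)
a=cv2.imread("pics/top3.png")[115:265,220:370];b=cv2.imread("pics/side3.png")[150:300,290:440]
cv2.imwrite("pics/v3.png",np.hstack([f(a,(400,400)),f(b,(400,400))]))
```

```text
16.4 [0.5256 0.0451 0.0466] tilt 16.15 z [ 0.276 -0.038 -0.961] y [-0.002  0.999 -0.04 ] [ -7.1  37.4 115.9  -1.1  10.5 -96.5] [-6.8  2.   1.9]
```

View pics/v3.png

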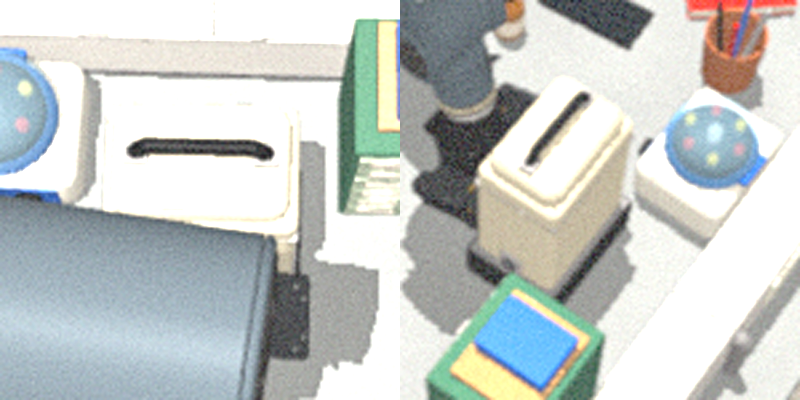

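Run:
```python
from h import *
import cv2
def handle(k):
    g=cv2.imread(f"pics/top{k}.png");u0,u1,v0,v1=(240,340,160,222) if k!=3 else (262,328,163,178)
    m=(g[v0:v1,u0:u1].max(2)<70).astype(np.uint8);n,l,st,c=cv2.connectedComponentsWithStats(m);i=1+st[1:,4].argmax()
    v,u=np.nonzero(l==i);u=u+u0;v=v+v0;P=np.array([ray("top",a,b,.3) for a,b in zip(u,v)])
    x=np.polyfit(P[:,1],P[:,0],1);print(k,len(u),"ymid",(P[:,1].min()+P[:,1].max())/2,P[:,0].mean().round(4),"yaw",-np.arctan(x[0]).round(4))
handle(0);handle(3)
t=lambda c,r,z=0:ray("top",220+c/2.667,115+r/2.667,z)
print("hood",t(104,160,.27),t(299,160,.27),"cab",t(341,210),t(343,80),"cen",t(88,100,.04),t(80,200,.04))
```

```text
0 329 ymid 0.06344999999999999 0.5106 yaw -0.0091
3 312 ymid 0.0456 0.5976 yaw 0.006
hood [0.5946 0.1231] [ 0.5988 -0.0328] cab [ 0.6368 -0.0887] [ 0.7771 -0.0898] cen [0.7324 0.1681] [0.6286 0.1711]
```

Call:
{"op": "drive_tool", "data": {
  "deltas": "87 5 -1 0 0; 87 13 -2 0 0; 87 22 -3 0 0; 87 31 -4 0 0; 87 40 -5 0 0; 87 49 -6 0 0; 87 58 -6 0 0; 87 67 -6 0 0; 87 76 -6 0 0; 87 85 -6 0 0; 87 92 -6 0 0; 87 96 -6 0 0"
}}

```text
time_s: 17.7
position: [0.622, 0.0388, 0.0462]
tcp_rot: [[-0.961, -0.001, 0.275], [-0.012, 0.999, -0.038], [-0.275, -0.039, -0.961]]
force: [-8.9, -1.3, 1.7]
opening: 0.999
grasp_force: 4.5
```

Call:
{"op": "drive_tool", "data": {
  "deltas": "87 3 0 0 0; 87 6 0 0 0; 87 9 0 0 0; 87 12 0 0 0; 87 14 0 0 0; 87 14 0 0 0"
}}

```text
time_s: 18.3
position: [0.6354, 0.0389, 0.0462]
tcp_rot: [[-0.961, -0.001, 0.275], [-0.012, 0.999, -0.038], [-0.275, -0.039, -0.961]]
force: [-8.0, -0.1, 1.7]
opening: 1.002
grasp_force: 4.1
```

```bash
python3 st.py
```

```text
18.3 [0.6354 0.0389 0.0462] tilt 16.11 z [ 0.275 -0.038 -0.961] y [-0.001  0.999 -0.039] [ -6.3  41.2 100.2  -1.   22.5 -95.8] [-8.  -0.1  1.7]
```

Still sliding at about 8 N. I'll creep on until the force rises.

Call:
{"op": "drive_tool", "data": {
  "deltas": "87 1 0 0 0; 87 2 0 0 0; 87 2 0 0 0"
}}

```text
time_s: 18.6
position: [0.6364, 0.0389, 0.0462]
tcp_rot: [[-0.962, -0.001, 0.273], [-0.012, 0.999, -0.037], [-0.273, -0.039, -0.961]]
force: [-9.2, -0.8, 3.2]
opening: 1.0
grasp_force: 4.8
```

Call:
{"op": "drive_tool", "data": {
  "deltas": "87 1 0 0 0; 87 2 0 0 0; 87 2 0 0 0"
}}

```text
time_s: 18.9
position: [0.6383, 0.039, 0.0461]
tcp_rot: [[-0.962, -0.001, 0.273], [-0.012, 0.999, -0.037], [-0.273, -0.039, -0.961]]
force: [-10.5, 0.4, 4.9]
opening: 0.996
grasp_force: 5.2
```

Call:
{"op": "drive_tool", "data": {
  "deltas": "87 1 0 0 0; 87 1 0 0 0"
}}

```text
time_s: 19.1
position: [0.6384, 0.039, 0.0461]
tcp_rot: [[-0.963, -0.001, 0.271], [-0.012, 0.999, -0.037], [-0.271, -0.039, -0.962]]
force: [-12.8, 0.2, 6.3]
opening: 1.0
grasp_force: 6.2
```

Call:
{"op": "drive_tool", "data": {
  "deltas": "87 1 0 0 0; 87 2 0 0 0; 87 2 0 0 0"
}}

```text
time_s: 19.4
position: [0.6386, 0.039, 0.046]
tcp_rot: [[-0.963, -0.001, 0.268], [-0.012, 0.999, -0.037], [-0.268, -0.039, -0.963]]
force: [-16.4, -1.7, 10.9]
opening: 0.997
grasp_force: 8.3
```

Call:
{"op": "drive_tool", "data": {
  "deltas": "87 1 0 0 0; 87 2 0 0 0; 87 2 0 0 0"
}}

```text
time_s: 19.7
position: [0.6387, 0.0391, 0.0458]
tcp_rot: [[-0.964, -0.001, 0.264], [-0.012, 0.999, -0.037], [-0.264, -0.039, -0.964]]
force: [-20.0, -2.1, 14.5]
opening: 0.998
grasp_force: 10.2
```

The tool has stalled at x=0.6387 with force rising to 20 N, so the case is flush where predicted. Backing off straight and checking.

Call:
{"op": "drive_tool", "data": {
  "deltas": "87 -4 0 0 0; 87 -10 0 0 0; 87 -25 0 0 0; 87 -50 0 0 0; 87 -80 0 5 0; 87 -115 0 30 0; 87 -145 0 65 0; 87 -165 0 105 0; 87 -165 0 150 0; 87 -165 0 150 0"
}}

```text
time_s: 20.7
position: [0.49, 0.0377, 0.2045]
tcp_rot: [[-0.953, 0.0, 0.304], [-0.013, 0.999, -0.041], [-0.303, -0.043, -0.952]]
force: [0.1, -0.9, 0.4]
opening: 1.003
grasp_force: 0.0
```

Call:
{"op": "drive_tool", "data": {
  "deltas": "87 -20 -40 20 0; 87 -40 -85 30 0; 87 -40 -130 30 0; 87 -40 -175 30 0; 87 -40 -220 30 0; 87 -40 -260 30 0; 87 -40 -260 30 0; 87 -40 -260 30 0"
}}

```text
time_s: 21.5
position: [0.4458, -0.2228, 0.2272]
tcp_rot: [[-0.958, 0.002, 0.288], [-0.01, 0.999, -0.04], [-0.288, -0.041, -0.957]]
force: [-0.7, 0.2, -0.7]
opening: 0.997
grasp_force: 0.0
```

Run:
```python
exec(open('st.py').read())
import cv2
for n in("top","side"): cv2.imwrite(f"pics/{n}4.png",imaging.capture(n)[:,:,::-1])
f=lambda x,s:cv2.convertScaleAbs(cv2.resize(x,s,interpolation=cv2.INTER_CUBIC),alpha=1.8,beta=30)
a=cv2.imread("pics/top4.png")[95:245,210:360];b=cv2.imread("pics/side4.png")[150:300,310:460]
cv2.imwrite("pics/v4.png",np.hstack([f(a,(400,400)),f(b,(400,400))]))
g=cv2.imread("pics/top4.png")
u0,u1,v0,v1=255,345,100,165
m=(g[v0:v1,u0:u1].max(2)<70).astype(np.uint8);n,l,st,c=cv2.connectedComponentsWithStats(m);i=1+st[1:,4].argmax()
v,u=np.nonzero(l==i);P=np.array([ray("top",p+u0,q+v0,.3) for p,q in zip(u,v)])
print(st[i],(P[:,1].min()+P[:,1].max())/2,P[:,0].mean(),-np.polyfit(P[:,1],P[:,0],1)[0])
```

```text
21.5 [ 0.4458 -0.2228  0.2272] tilt 16.92 z [ 0.288 -0.04  -0.957] y [ 0.002  0.999 -0.041] [ -46.    14.9  111.3   15.7   41.5 -146.9] [-0.7  0.2 -0.7]
[ 18  16  54   9 308] 0.0393 0.7095035714285713 0.001265368660871196
```

View pics/v4.png

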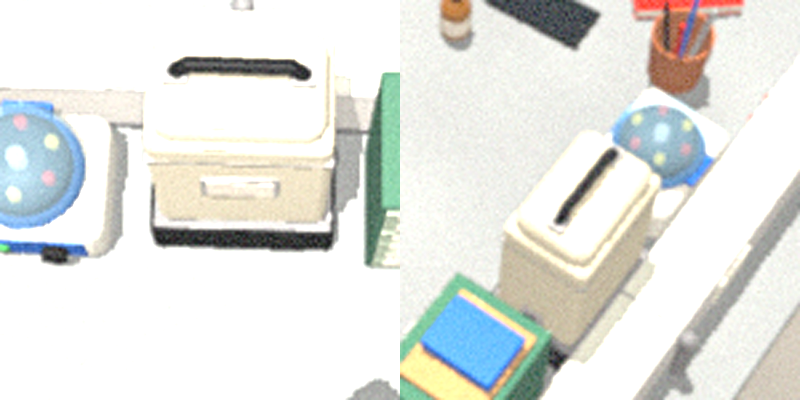

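The case now stands in the gap against the trunking. The tray front runs from (152,243) to (332,247) in the top crop, its centre is at y=0.039, and yaw is about 0.001 rad. It is clear of both neighbours and the robot is away from it.

```bash
python3 -c "
from rig import bot;print(bot.hand_in())"
```

```text
the job is handed in; nothing more can be done
None
```

The microscope case is in the gap, flush and square (about 0.001 rad) against the trunking and within 1 mm of the measured gap centre; only the fingertips pushed its tray, the arm is clear, and the job was handed in at about 21.6 s.

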